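# Draw a brass tube from its stock tube and lay it in the marking cradle

## Robot

A 7-joint arm with a two-finger parallel gripper is mounted at the origin on the work surface; the furniture and walls round the work are solid. World frame = base frame: x ahead of the robot, y to its left, z up, the work surface at z = 0. Lengths are in m, angles in rad, forces in N, time in s.
With the tool pointing down it reaches from about 0.4 to 0.9 m from the base axis. Payload 5.5 kg.
Tool frame: the origin (TCP) lies at the very end of the fingers, on their centre line; the grasp point (between the pads) lies 19 mm behind it; z points along the fingers, y is the line along which they close (so a half turn about z gives the same grasp; the last joint's range is limited). The gripper opens to 85 mm and grips with 20 to 120 N. Pads are 22 mm wide; open, the fingers measure 114 mm over their backs; the gripper's body (76 mm by 85 mm) begins 54 mm behind the grasp point. The pads swing forward as they close: fully open they stand 13 mm farther back than shut.
Start: joints at [-0.845, 0.501, -0.427, 1.55, 0.221, 1.138, -0.21], TCP at [0.29, 0.582, 0.231] pointing down, gripper open.
Joint ranges: [-2.88, 2.88], [-0.31, 2.03], [-1.54, 1.56], [0.2, 2.42], [-1.41, 4.55], [0.19, 2.02], [-2.57, 2.57]. Speed limits (rad/s): [2.57, 2.57, 3.14, 3.14, 3.14, 3.14, 3.14].

## Interface

Orientations are given as a unit quaternion [x, y, z, w].
In Python, from plant import arm, optics, order gives the robot as it stands. The module is installed in compiled form; this text tells all that it offers.
- The arm moves only by the tool send_rows, never from a script. Its arguments are lists of equal length, an entry for each row: "dp": the shift along the tool's x, y, z in cm, a list of three; "roll": the turn about the tool's z in degrees; "claw": the finger opening in cm, from 0 to 8.54. A call has 1 to 20 rows; each row shifts and turns the commanded pose from where the row before left it, along the tool's axes as they then stand; what a row does not reach is not made up. A row lasts 1/12 s, in which the tool goes at most 41.7 mm and 7.16 degrees, less where a joint would pass 70% of its speed; a pose out of reach is approached as far as the arm can. A call is refused whole if a number of a shift passes 4.17 or a number of a turn 7.16, either way. A call with a gripper value outside its range is refused whole. The fingers move at their own pace and stop on an object; the grip force is fixed at half the most. Time passes only in rows, so rows that do not move let the fingers close. It gives the time, the measured TCP pose, the force, the opening and the grip force at its end, in the units of the state.
- arm.sense(): the state, without advancing time (a new reading comes with each control period).
- optics.grab_frame(name): name is "scene" or "top"; returns the picture (420x560x3 uint8, red, green, blue); there is no depth.
- optics.camera_info(name): a dict with "mtx" (3x3 intrinsics, pixels), "D" ([k1, k2, p1, p2, k3] as OpenCV has them; the pictures are not rectified), "eye" and "rotation" of the camera in the world. Camera axes: x right, y up, looking along -z (the intrinsics and any distortion apply to the point x, -y, -z); pixel columns grow to the right and rows downward; lengths in m; the calibration is good to about 2 mm. A picture is of the moment at which its call begins. camera_info takes no time and is no camera call.
- order.close_job(): hands the job in; it is judged then, once.
The state is a dict: "clock": time; "joint_positions": joint angles; "joint_vel": joint speeds; "tau": joint torques, N m; "tcp_pos": TCP position; "ee_rot": TCP orientation; "force": force on the tool from outside, world axes, zero at the start; "wrist_torque": the same for the moment, N m; "opening": finger opening in m; "gripper_force": force on a finger pad.
Only numpy, scipy, OpenCV 4.12 (cv2) and the standard library are available. Lean on these libraries where they do the work, as an engineer would, in place of code of your own. Each camera call takes 0.05 s, during which the arm holds its last target. There are 200 camera calls.

## Task

Draw the brass tube out of the grey stock tube hand over hand, keeping it level: let its front end rest on the V-rollers while its tail is still inside, take your hand off, then take a fresh hold and bring it clear. Then lay it gently in both V-blocks of the marking cradle, roughly centred so that it sticks out about equally at both ends, and let go. Leave the other things on the bench where they are.

Things in the scene. Friction and masses are not known exactly. Their poses are not given: they have to be found in the camera images.
- brass_tube: The brass tube to draw out: 20 mm across, 260 mm long, 0.3 to 0.5 kg, ends shut. Origin at its middle on its axis; x runs along it, +x to the end that sticks out (ends 130 mm either side). It may roll about x. At the start 60 to 82 mm stick out of the mouth, the rest lies loosely in the bore. It may tip in the hand if lifted by its end: lift it within about 40 mm of the middle.
- stock_tube: Holder fixed to the bench: board 390x66 mm, top 12 mm up, with the grey stock tube (34 mm outside, 26 mm bore, 205 mm long, far end shut) on two saddles and a V-roller rest in line with it. Origin on the bench under the mouth; +x level out of the mouth along the tube axis, z up. In it the brass tube's axis lies at z = 72 mm, sides 3 mm clear.
- mouth (a point): Centre of the open mouth of the grey tube, on its axis, 75 mm above the bench; axes as the holder's. The grey tube lies behind it (-x), its top 92 mm above the bench. From the mouth to 130 mm ahead of it only the board is beneath the brass tube.
- roller_rest (a point): Where the brass tube's axis passes when it lies on the two free-turning red V-rollers: 155 mm ahead of the mouth, 72 mm above the bench; axes as the holder's. The rollers reach 10 mm fore and aft of it, the rest 40 mm to each side and 77 mm above the bench (foot 20 mm fore and aft), so a hand gripping the brass tube cannot pass them.
- cradle: Marking cradle fixed to the bench: board 236x68 mm, top 12 mm up, with two pale wooden V-blocks, each 26 mm long, 64 mm wide, 70 mm high, centred 80 mm either side of the middle (134 mm free between them). 90-degree V's, open upward, 44 mm wide at the top. Origin on the bench under the middle; x along the V's (either way round will do), z up.
- cradle_seat (a point): Where the middle of the brass tube comes when seated centrally: 62 mm above the cradle's origin; axes as the cradle's.
- tape_measure: Bystander, not to be disturbed: black and yellow pocket tape measure standing on its edge, 35x70x60 mm. Origin at the centre of its underside.
- pencil: Bystander, not to be disturbed: red carpenter's pencil lying flat, 150 mm long. Origin at the centre of its underside.
- sanding_block: Bystander, not to be disturbed: brown sanding block, 65x101x32 mm. Origin at the centre of its underside.
- screwdriver: Bystander, not to be disturbed: screwdriver with a green handle lying flat, 172 mm long. Origin at the centre of its underside.
- glue_bottle: Bystander, not to be disturbed: white glue bottle with a red nozzle, 58 mm across, 190 mm tall. Origin at the centre of its underside.
- tape_roll: Bystander, not to be disturbed: roll of cream masking tape lying flat, 100 mm across, 19 mm tall. Origin at the centre of its underside.

How it is judged:
By the outcome, as a careful person would: the job done as asked, in the order asked, and still so for the second after the job is handed in, with the robot touching nothing.
It also fails if it takes over 56 s, if anything falls off the work surface, if the arm or the gripper's body presses on something with over 40 N, if the wrist force passes 120 N, or if a joint passes its speed limit or range.

## Working session

There is one attempt and no reset: what is moved stays moved. The work goes in short steps, Python scripts to look and compute and a tool call to move; the robot and the scene stay as the last step left them, time stands still between calls to the robot, and variables do not carry over. Pictures are saved under pics/ and viewed, at most 10 in all, crops included, and the job is handed in when it is done.

Besides the shell and the picture viewer there is one more tool, called after "Call:" by a JSON object that holds its "api" and its "payload". send_rows: Moves the arm, as the interface text tells. Its arguments: {"type":"object","properties":{"dp":{"type":"array","items":{"type":"array","items":{"type":"number"}}},"roll":{"type":"array","items":{"type":"number"}},"claw":{"type":"array","items":{"type":"number"}}},"required":["dp","roll","claw"]}

```bash
mkdir -p pics; python3 - <<'E'
from plant import arm, optics
import cv2
s=arm.sense();print(s['tcp_pos'],s['ee_rot'],s['opening'],s['clock'])
for n in("scene","top"):
    cv2.imwrite(f"pics/{n}0.png",cv2.cvtColor(optics.grab_frame(n),cv2.COLOR_RGB2BGR));print(optics.camera_info(n))
E
```

```text
[0.28990321 0.58098756 0.23025223] [ 2.29289163e-01  9.73357858e-01 -9.46200391e-04 -2.55937316e-04] 0.0854213090790394 0.0
{'mtx': array([[432.91698203,   0.        , 283.87019247],
       [  0.        , 432.91698203, 211.08927562],
       [  0.        ,   0.        ,   1.        ]]), 'D': array([-0.0634227,  0.       ,  0.       ,  0.       ,  0.       ]), 'eye': array([ 0.09179796, -0.66813145,  0.940997  ]), 'rotation': array([ 0.38018075, -0.1217657 , -0.2810761 ,  0.87271527])}
{'mtx': array([[495.31601542,   0.        , 274.36782404],
       [  0.        , 495.31601542, 205.0015807 ],
       [  0.        ,   0.        ,   1.        ]]), 'D': array([-0.13714075,  0.        ,  0.        ,  0.        ,  0.        ]), 'eye': array([0.25950568, 0.06516319, 1.73664661]), 'rotation': array([ 0.07922869, -0.07478974, -0.66884882,  0.73537104])}
```

View pics/scene0.png

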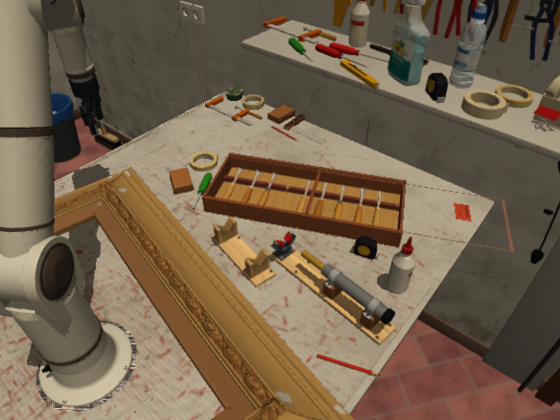

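View pics/top0.png

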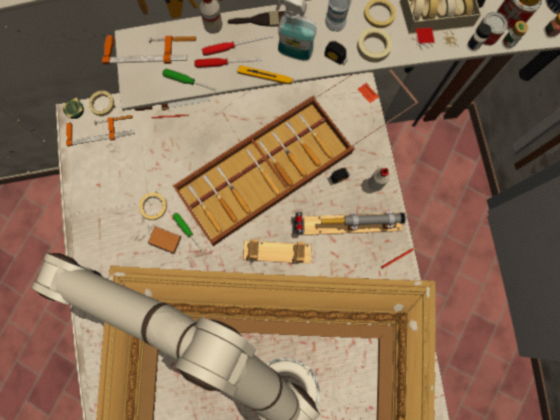

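The scene view shows the cradle at about (240,250), the holder with its roller at (285,243) and its mouth at about (325,268). In the top view the cradle is at (278,252), the rollers at (298,222) and the mouth at about (347,221). I'll enlarge both.

```bash
python3 - <<'E'
import cv2
a=cv2.imread("pics/top0.png")[160:290,230:420];cv2.imwrite("pics/tc.png",cv2.resize(a,None,fx=4,fy=4,interpolation=cv2.INTER_CUBIC))
a=cv2.imread("pics/scene0.png")[205:345,205:405];cv2.imwrite("pics/sc.png",cv2.resize(a,None,fx=4,fy=4,interpolation=cv2.INTER_CUBIC))
E
```

```text
(no output)
```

View pics/tc.png

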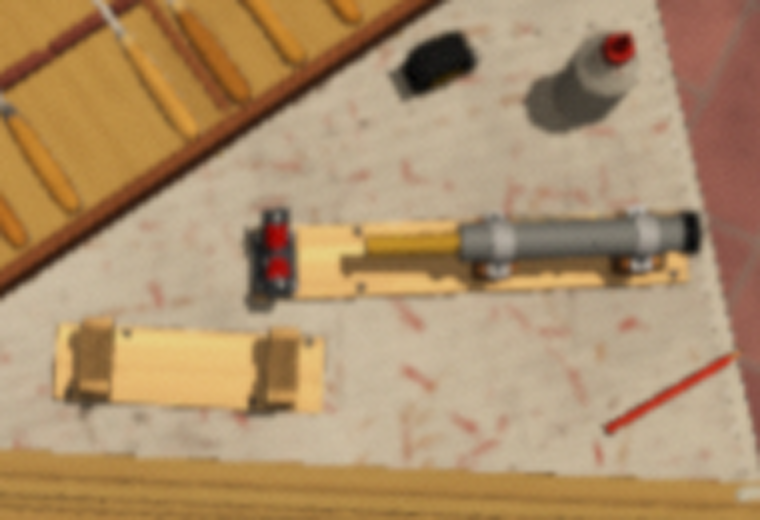

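View pics/sc.png

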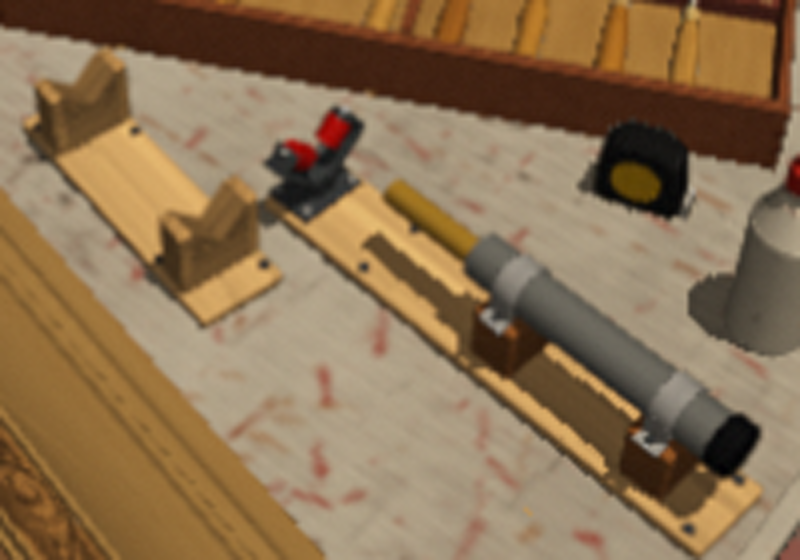

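The top crop shows the brass tip at (366,243), the mouth at (461,241), the grey far end at (692,231), and the rollers at (277,236) and (278,268). The cradle board corners there are (58,325), (53,400), (325,337) and (320,412). The scene crop shows the brass tip at (393,190) and the mouth at (480,252).

```bash
cat > h.py <<'E'
from plant import arm, optics
import cv2, numpy as np
from scipy.spatial.transform import Rotation as R
def ray(n,uv):
    c=optics.camera_info(n); p=cv2.undistortPoints(np.array([[uv]],float),c['mtx'],c['D'])[0,0]
    return np.array(c['eye']), R.from_quat(c['rotation']).apply([p[0],-p[1],-1])
def at(n,uv,z):
    e,d=ray(n,uv); return (e+d*(z-e[2])/d[2]).round(4)
def proj(n,P):
    c=optics.camera_info(n); q=R.from_quat(c['rotation']).inv().apply(np.atleast_2d(P)-c['eye'])*[1,-1,-1]
    return cv2.projectPoints(q,np.zeros(3),np.zeros(3),c['mtx'],c['D'])[0][:,0]
T=lambda u,v:((u+.5)/4-.5+230,(v+.5)/4-.5+160)
S=lambda u,v:((u+.5)/4-.5+205,(v+.5)/4-.5+205)
E
python3 - <<'E'
from h import *
for n,p,z in [('tip',(366,243),.072),('mouth',(461,241),.075),('far',(692,231),.075),('r1',(277,236),.07),('r2',(278,268),.07)]+[('c',q,.012) for q in [(58,325),(53,400),(325,337),(320,412)]]+[('tape',(440,60),.06)]: print(n,at('top',T(*p),z))
for n,p,z in [('tip',(393,190),.072),('mouth',(480,252),.075),('far',(733,447),.075),('rollers',(319,143),.072),('boardL',(25,128),.012),('boardfront',(205,325),.012),('boardR',(281,275),.012),('hb',(763,490),.012),('hb2',(697,557),.012)]: print('s',n,at('scene',S(*p),z))
print(at('scene',(405,185),.06), at('top',(213,243),.05),at('top',(352,152),.05),at('top',(200,272),0))
E
```

```text
tip [ 0.5893 -0.0712  0.072 ]
mouth [ 0.5981 -0.1521  0.075 ]
far [ 0.6256 -0.3518  0.075 ]
r1 [0.5886 0.0052 0.07  ]
r2 [0.5609 0.002  0.07  ]
c [0.5024 0.1879 0.012 ]
c [0.4363 0.1853 0.012 ]
c [ 0.514  -0.0465  0.012 ]
c [ 0.4479 -0.0475  0.012 ]
tape [ 0.7616 -0.1254  0.06  ]
s tip [ 0.5828 -0.0696  0.072 ]
s mouth [ 0.5941 -0.1468  0.075 ]
s far [ 0.6202 -0.3478  0.075 ]
s rollers [ 0.5678 -0.0058  0.072 ]
s boardL [0.4323 0.1796 0.012 ]
s boardfront [ 0.4422 -0.0504  0.012 ]
s boardR [ 0.5075 -0.0451  0.012 ]
s hb [ 0.6513 -0.3576  0.012 ]
s hb2 [ 0.5859 -0.3666  0.012 ]
[ 1.0303 -0.0258  0.06  ] [0.4794 0.2911 0.05  ] [ 0.8534 -0.1657  0.05  ] [0.3796 0.3313 0.    ]
```

Call:
{"api": "send_rows", "payload": {"dp": [[0,0,0],[0,0,0],[0,0,0],[0,0,0],[0,0,0],[0,0,0],[0,0,0],[0,0,0],[-1,0.3,0],[-2,0.6,0],[-2.6,0.7,0],[-2.6,0.7,0],[-2.6,0.7,0],[-2.6,0.7,0],[-2.6,0.7,0],[-2.6,0.7,0],[-2.6,0.7,0],[-2.6,0.7,0],[-2,0.6,0],[-1,0.3,0]], "roll": [7,7,7,7,7,7,7,6.8,0,0,0,0,0,0,0,0,0,0,0,0], "claw": [8.5,8.5,8.5,8.5,8.5,8.5,8.5,8.5,8.5,8.5,8.5,8.5,8.5,8.5,8.5,8.5,8.5,8.5,8.5,8.5]}}

```text
clock: 1.77
tcp_pos: [0.4007, 0.3217, 0.231]
ee_rot: [0.658, 0.753, -0.001, 0.001]
force: [-0.2, -0.1, -0.3]
opening: 0.0848
gripper_force: 0.0
```

Call:
{"api": "send_rows", "payload": {"dp": [[-1,0.4,0],[-2,0.6,0],[-2.7,0.7,0],[-2.7,0.7,0],[-2.7,0.7,0],[-2.7,0.7,0],[-2.7,0.7,0],[-2.7,0.7,0],[-2.7,0.7,0],[-2.7,0.7,0],[-2.7,0.7,0],[-2.7,0.7,0],[-2.7,0.7,0],[-2.7,0.7,0],[-2.7,0.7,0],[-2.7,0.7,0],[-2.7,0.7,0],[-2,0.6,0],[-1,0.4,0],[-0.7,0.5,0]], "roll": [0,0,0,0,0,0,0,0,0,0,0,0,0,0,0,0,0,0,0,0], "claw": [8.5,8.5,8.5,8.5,8.5,8.5,8.5,8.5,8.5,8.5,8.5,8.5,8.5,8.5,8.5,8.5,8.5,8.5,8.5,8.5]}}

```text
clock: 3.43
tcp_pos: [0.5915, -0.1253, 0.2309]
ee_rot: [0.658, 0.753, -0.0, -0.0]
force: [0.4, -0.2, -0.7]
opening: 0.0851
gripper_force: 0.0
```

Call:
{"api": "send_rows", "payload": {"dp": [[0,0,1],[0,0,2],[0,0,2],[0,0,2],[0,0,1.5],[0,0,1],[0,0,0.5],[0,0,0]], "roll": [0,0,0,0,0,0,0,0], "claw": [8.5,8.5,8.5,8.5,8.5,8.5,8.5,8.5]}}

```text
clock: 4.1
tcp_pos: [0.5904, -0.1229, 0.1299]
ee_rot: [0.657, 0.754, -0.0, -0.001]
force: [0.7, -0.1, -0.6]
opening: 0.085
gripper_force: 0.0
```

```bash
python3 - <<'E'
from h import *
s=arm.sense();print(s['tcp_pos'],s['ee_rot'])
ims=[cv2.cvtColor(optics.grab_frame(n),cv2.COLOR_RGB2BGR) for n in('scene','top')]
a=ims[0][190:330,230:405];b=ims[1][150:290,250:420]
r=lambda a:cv2.resize(a,(560 if 0 else 400,int(400*a.shape[0]/a.shape[1])),interpolation=cv2.INTER_CUBIC)
a=cv2.resize(ims[0][205:305,245:365],None,fx=4.5,fy=4.5,interpolation=cv2.INTER_CUBIC)
cv2.imwrite('pics/s2.png',a)
print(proj('scene',s['tcp_pos']),proj('top',s['tcp_pos']))
E
```

```text
[ 0.59042503 -0.12291064  0.12991803] [ 6.57446112e-01  7.53500479e-01 -4.20322687e-04 -1.20843897e-03]
[[318.82417403 248.33000557]] [[338.34040396 218.22467038]]
```

View pics/s2.png

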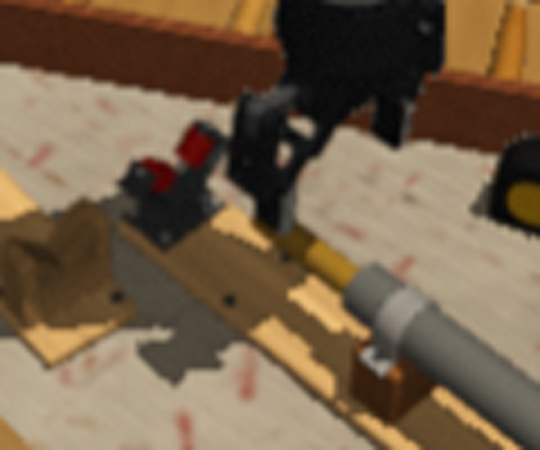

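The fingers straddle the tube: their tips are at about (278,225) and (397,140) in the crop, just ahead of the mouth at (375,285). I'll correct by 2 mm and go down.

Call:
{"api": "send_rows", "payload": {"dp": [[-0.3,0.1,1],[-0.2,0.1,1.5],[0,0,1.5],[0,0,1.5],[0,0,1.2],[0,0,0.7],[0,0,0.3],[0,0,0],[0,0,0]], "roll": [0,0,0,0,0,0,0,0,0], "claw": [8.5,8.5,8.5,8.5,7,6,5,4,3.5]}}

```text
clock: 4.95
tcp_pos: [0.5944, -0.1293, 0.0547]
ee_rot: [0.658, 0.753, 0.0, 0.0]
force: [-0.4, 0.5, 0.5]
opening: 0.0348
gripper_force: 0.0
```

Call:
{"api": "send_rows", "payload": {"dp": [[0,0,0],[0,0,0],[0,0,0],[0,0,0],[0,0,0],[0,0,0],[0,0,0],[0,0,0],[0,0,0],[0,0,0]], "roll": [0,0,0,0,0,0,0,0,0,0], "claw": [3,2.5,2.2,2,1.8,1.6,1.4,1.2,1,1]}}

```text
clock: 5.78
tcp_pos: [0.5934, -0.1293, 0.0548]
ee_rot: [0.658, 0.753, -0.0, -0.0]
force: [-4.8, 0.1, 5.9]
opening: 0.0183
gripper_force: 58.3
```

Call:
{"api": "send_rows", "payload": {"dp": [[0,-0.05,-0.1],[0,-0.05,-0.1],[0.2,0,0],[0.4,0,0],[0.5,0,0],[0.5,0,0],[0.5,0,0],[0.5,0,0],[0.5,0,0],[0.5,0,0],[0.4,0,0],[0.2,0,0],[0,0,0]], "roll": [0,0,0,0,0,0,0,0,0,0,0,0,0], "claw": [1,1,1,1,1,1,1,1,1,1,1,1,1]}}

```text
clock: 6.87
tcp_pos: [0.5872, -0.0865, 0.0562]
ee_rot: [0.658, 0.753, 0.0, -0.0]
force: [-0.8, 1.4, -3.9]
opening: 0.0178
gripper_force: 58.6
```

```bash
python3 - <<'E'
from h import *
s=arm.sense();print(s['tcp_pos'],s['force'],s['wrist_torque'])
a=cv2.cvtColor(optics.grab_frame('scene'),cv2.COLOR_RGB2BGR);b=cv2.cvtColor(optics.grab_frame('top'),cv2.COLOR_RGB2BGR)
a=cv2.resize(a[205:305,255:355],None,fx=4,fy=4,interpolation=cv2.INTER_CUBIC)
b=cv2.resize(b[170:270,270:370],None,fx=4,fy=4,interpolation=cv2.INTER_CUBIC)
cv2.imwrite('pics/s3.png',np.hstack([a,b]))
E
```

```text
[ 0.58721216 -0.08646092  0.05624813] [-0.83943337  1.41566325 -3.85029384] [ 0.21786043 -0.01092229  0.00061197]
```

View pics/s3.png

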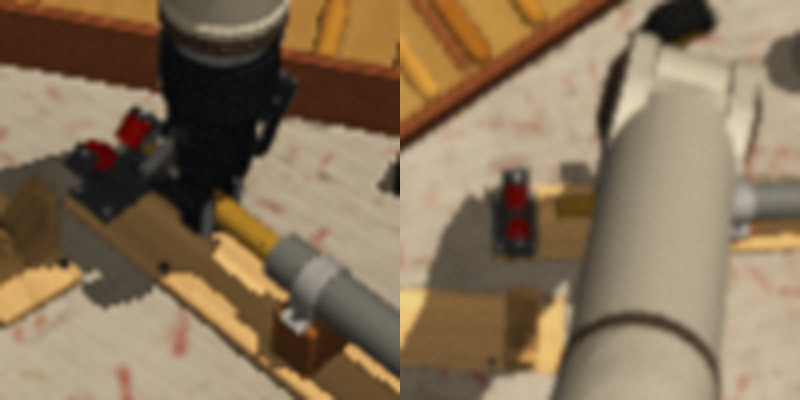

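The tube is drawn part way and stays level. In the top half its tip is at about (557,205), with the rollers at (516,196) and (516,230).

```bash
python3 - <<'E'
from h import *
Q=lambda u,v:((u-400+.5)/4-.5+270,(v+.5)/4-.5+170)
for p in[(557,205),(516,196),(516,230),(516,213)]: print(at('top',Q(*p),.072))
E
```

```text
[ 0.5836 -0.0295  0.072 ]
[0.5881 0.0061 0.072 ]
[0.5587 0.0036 0.072 ]
[0.5734 0.0048 0.072 ]
```

Call:
{"api": "send_rows", "payload": {"dp": [[0.2,0,-0.05],[0.4,0,-0.05],[0.4,0,0],[0.4,0,0],[0.4,0,0],[0.4,0,0],[0.4,0,0],[0.3,0,0],[0,0,0]], "roll": [0,0,0,0,0,0,0,0,0], "claw": [1,1,1,1,1,1,1,1,1]}}

```text
clock: 7.72
tcp_pos: [0.5833, -0.0575, 0.0572]
ee_rot: [0.658, 0.753, 0.0, -0.0]
force: [-0.2, -0.2, -2.5]
opening: 0.018
gripper_force: 58.6
```

Call:
{"api": "send_rows", "payload": {"dp": [[0.3,0,0],[0.4,0,0],[0.4,0,0],[0.4,0,0],[0.4,0,0],[0.3,0,0],[0.1,0,0],[0,0,0]], "roll": [0,0,0,0,0,0,0,0], "claw": [1,1,1,1,1,1,1,1]}}

```text
clock: 8.38
tcp_pos: [0.5803, -0.0353, 0.0573]
ee_rot: [0.658, 0.753, 0.0, -0.0]
force: [0.5, 1.1, -3.4]
opening: 0.0183
gripper_force: 58.6
```

```bash
python3 - <<'E'
from h import *
s=arm.sense();print(s['tcp_pos'],s['force'],s['wrist_torque'])
a=cv2.cvtColor(optics.grab_frame('scene'),cv2.COLOR_RGB2BGR);b=cv2.cvtColor(optics.grab_frame('top'),cv2.COLOR_RGB2BGR)
a=cv2.resize(a[205:285,255:335],None,fx=5,fy=5,interpolation=cv2.INTER_CUBIC)
b=cv2.resize(b[180:260,260:340],None,fx=5,fy=5,interpolation=cv2.INTER_CUBIC)
cv2.imwrite('pics/s4.png',np.hstack([a,b]))
E
```

```text
[ 0.58033132 -0.03527488  0.05727862] [ 0.48323346  1.08449513 -3.43947521] [0.26437281 0.0317862  0.01902404]
```

View pics/s4.png

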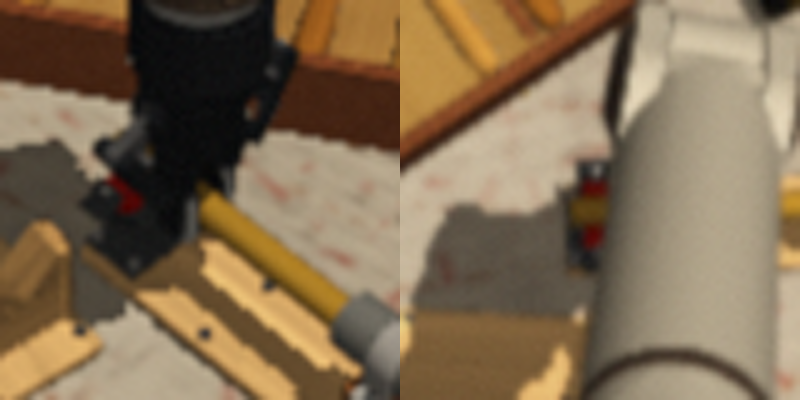

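The tip is across the rollers: in the top half it is at about (572,210) and the roller centre is at 592, so it is about 14 mm past. I'll lower it and let go.

Call:
{"api": "send_rows", "payload": {"dp": [[0.3,0,0],[0,0,0.1],[0,0,0.1],[0,0,0.05],[0,0,0],[0,0,0]], "roll": [0,0,0,0,0,0], "claw": [1,1,1,1,1,1]}}

```text
clock: 8.98
tcp_pos: [0.58, -0.0328, 0.0551]
ee_rot: [0.658, 0.753, 0.0, -0.0]
force: [-3.1, 1.1, 2.9]
opening: 0.018
gripper_force: 59.3
```

Call:
{"api": "send_rows", "payload": {"dp": [[0,0,0],[0,0,0],[0,0,0],[0,0,0],[0,0,0],[0,0,0],[0,0,-0.5],[0,0,-1],[0,0,-1.5],[0,0,-1.5],[0,0,-1],[0,0,-0.5],[0,0,0]], "roll": [0,0,0,0,0,0,0,0,0,0,0,0,0], "claw": [2,2.5,3.5,4.5,5.5,6,6,6,6,6,6,6,6]}}

```text
clock: 10.07
tcp_pos: [0.5812, -0.0331, 0.1166]
ee_rot: [0.658, 0.753, 0.001, 0.001]
force: [0.8, 0.2, 0.6]
opening: 0.0596
gripper_force: 0.0
```

Call:
{"api": "send_rows", "payload": {"dp": [[-0.5,0,0],[-1.5,0,0],[-2,0,0],[-2,0,0],[-2,0,0],[-1,0,0],[-0.5,0,0],[0,0,0],[0,0,0]], "roll": [0,0,0,0,0,0,0,0,0], "claw": [6,6,6,6,6,6,6,6,6]}}

```text
clock: 10.82
tcp_pos: [0.5924, -0.1262, 0.1142]
ee_rot: [0.658, 0.753, 0.0, -0.001]
force: [-0.4, 0.8, -0.8]
opening: 0.06
gripper_force: 0.0
```

```bash
python3 - <<'E'
from h import *
s=arm.sense();print(s['tcp_pos'],s['force'],s['wrist_torque'])
a=cv2.cvtColor(optics.grab_frame('scene'),cv2.COLOR_RGB2BGR);b=cv2.cvtColor(optics.grab_frame('top'),cv2.COLOR_RGB2BGR)
a=cv2.resize(a[205:305,255:355],None,fx=4,fy=4,interpolation=cv2.INTER_CUBIC)
b=cv2.resize(b[170:270,270:370],None,fx=4,fy=4,interpolation=cv2.INTER_CUBIC)
cv2.imwrite('pics/s5.png',np.hstack([a,b]))
E
```

```text
[ 0.59235895 -0.12622304  0.11423169] [-0.36643662  0.8070219  -0.75797354] [ 0.0653366  -0.01870542  0.01663268]
```

View pics/s5.png

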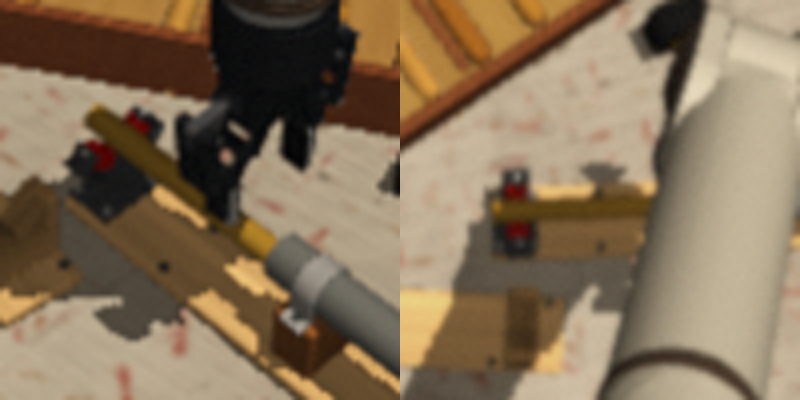

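The tube lies on the rollers with its tip past them, at (492,209) in the top half and (93,113) in the scene half, and its tail is still in the bore. Now the fresh hold.

Call:
{"api": "send_rows", "payload": {"dp": [[-0.2,0,0.5],[0,0,1.2],[0,0,1.5],[0,0,1.5],[0,0,0.9],[0,0,0.3],[0,0,0],[0,0,0]], "roll": [0,0,0,0,0,0,0,0], "claw": [6,6,6,6,6,5,4,3.5]}}

```text
clock: 11.58
tcp_pos: [0.5931, -0.1292, 0.0558]
ee_rot: [0.658, 0.753, -0.0, -0.0]
force: [-0.3, -0.5, 0.4]
opening: 0.0347
gripper_force: 0.0
```

Call:
{"api": "send_rows", "payload": {"dp": [[0,0,0],[0,0,0],[0,0,0],[0,0,0],[0,0,0],[0,0,0],[0,0,0],[0,0,0],[0,0,0],[0,0,0]], "roll": [0,0,0,0,0,0,0,0,0,0], "claw": [3,2.5,2.2,2,1.8,1.6,1.4,1.2,1,1]}}

```text
clock: 12.42
tcp_pos: [0.5928, -0.1295, 0.0564]
ee_rot: [0.658, 0.753, -0.0, -0.0]
force: [-3.4, 0.2, 5.9]
opening: 0.0181
gripper_force: 58.4
```

```bash
python3 - <<'E'
from h import *
print(at('top',((92.5)/4-.5+270,(209.5)/4-.5+170),.072),at('scene',(93.5/4-.5+255,113.5/4-.5+205),.075))
E
```

```text
[0.5749 0.0256 0.072 ] [0.5681 0.0257 0.075 ]
```

Call:
{"api": "send_rows", "payload": {"dp": [[0,0,-0.05],[0.2,0,-0.05],[0.4,0,0],[0.5,0,0],[0.5,0,0],[0.5,0,0],[0.5,0,0],[0.5,0,0],[0.5,0,0],[0.5,0,0],[0.5,0,0],[0.4,0,0],[0,0,0]], "roll": [0,0,0,0,0,0,0,0,0,0,0,0,0], "claw": [1,1,1,1,1,1,1,1,1,1,1,1,1]}}

```text
clock: 13.5
tcp_pos: [0.5859, -0.078, 0.0566]
ee_rot: [0.658, 0.753, 0.0, -0.001]
force: [-1.2, 0.8, -3.7]
opening: 0.0181
gripper_force: 58.6
```

Call:
{"api": "send_rows", "payload": {"dp": [[0.3,0,0],[0.5,0,0],[0.5,0,0],[0.5,0,0],[0.5,0,0],[0.5,0,0],[0.5,0,0],[0.5,0,0],[0.4,0,0],[0.3,0,0],[0,0,0]], "roll": [0,0,0,0,0,0,0,0,0,0,0], "claw": [1,1,1,1,1,1,1,1,1,1,1]}}

```text
clock: 14.42
tcp_pos: [0.58, -0.0339, 0.0567]
ee_rot: [0.658, 0.753, 0.0, -0.0]
force: [-1.9, 0.3, -2.9]
opening: 0.018
gripper_force: 58.6
```

```bash
python3 - <<'E'
from h import *
s=arm.sense();print(s['tcp_pos'],s['force'],s['wrist_torque'])
a=cv2.cvtColor(optics.grab_frame('scene'),cv2.COLOR_RGB2BGR)
a=cv2.resize(a[205:305,225:345],None,fx=5,fy=5,interpolation=cv2.INTER_CUBIC)
cv2.imwrite('pics/s6.png',a)
E
```

```text
[ 0.58004846 -0.03391781  0.0567407 ] [-1.87114788  0.2711268  -2.87734428] [-0.04365015  0.43573555  0.04010402]
```

View pics/s6.png

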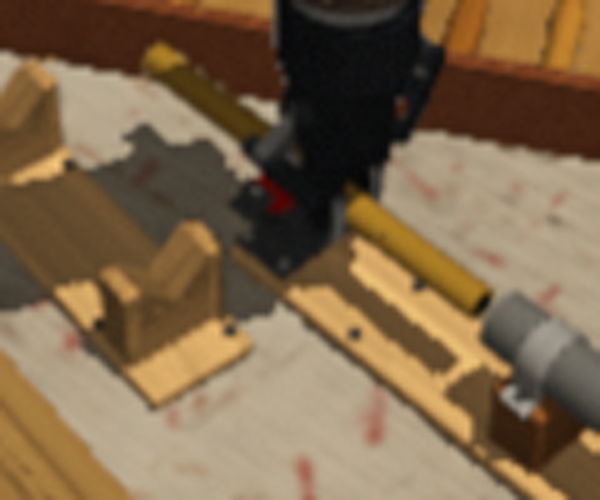

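The tube is clear of the mouth: its tail is at about (478,298), the mouth face at about (495,310), and its front end at (155,57). I'll lift it and work out where its middle is relative to the hand.

Call:
{"api": "send_rows", "payload": {"dp": [[0,0,-0.2],[0,0,-0.5],[0,0,-0.8],[0,0,-1],[0,0,-1],[0,0,-1],[0,0,-1],[0,0,-0.8],[0,0,-0.5],[0,0,-0.2],[0,0,0]], "roll": [0,0,0,0,0,0,0,0,0,0,0], "claw": [1,1,1,1,1,1,1,1,1,1,1]}}

```text
clock: 15.38
tcp_pos: [0.5806, -0.0351, 0.1275]
ee_rot: [0.658, 0.753, 0.0, 0.0]
force: [-0.0, -0.3, -5.8]
opening: 0.0178
gripper_force: 58.7
```

```bash
python3 - <<'E'
from h import *
f=lambda u,v:((u+.5)/5-.5+225,(v+.5)/5-.5+205)
t=at('scene',f(478,298),.0735);p=at('scene',f(155,57),.0735);print(t,p,np.linalg.norm(t-p),(t+p)/2)
s=arm.sense();print(s['tcp_pos'],s['force'],s['wrist_torque'])
a=cv2.cvtColor(optics.grab_frame('scene'),cv2.COLOR_RGB2BGR)
cv2.imwrite('pics/s7.png',cv2.resize(a[195:315,205:345],None,fx=5,fy=5,interpolation=cv2.INTER_CUBIC))
E
```

```text
[ 0.593  -0.1303  0.0735] [0.5556 0.1207 0.0735] 0.2537710779423061 [ 0.5743 -0.0048  0.0735]
[ 0.58058843 -0.03506535  0.12745484] [-0.00851423 -0.28082938 -5.81244665] [-0.10111667  0.00799021 -0.03955635]
```

View pics/s7.png

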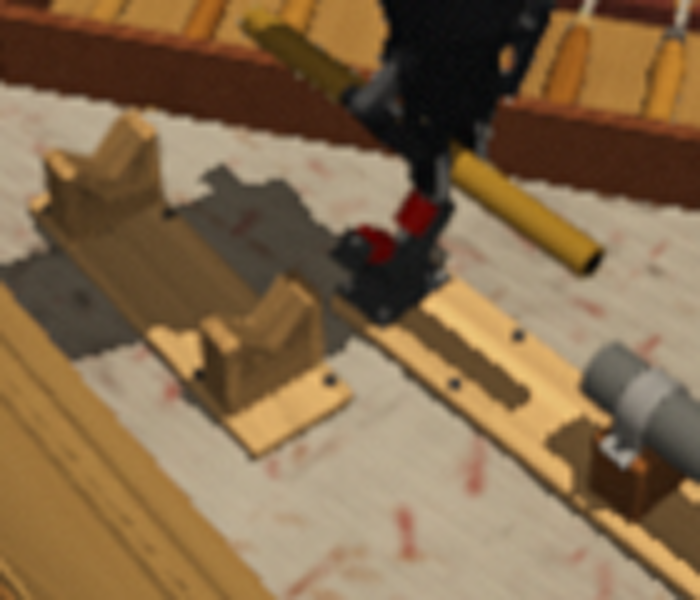

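Call:
{"api": "send_rows", "payload": {"dp": [[0,0,0],[0,0,0],[0.2,-0.3,0],[0.4,-0.6,0],[0.7,-0.9,0],[0.9,-1.1,0],[0.9,-1.2,0],[0.9,-1.2,0],[0.9,-1.2,0],[0.9,-1.1,0],[0.9,-1,0],[0.7,-0.8,0],[0.4,-0.5,0],[0.2,-0.3,0],[0,0,0],[0,0,0]], "roll": [2.5,2.4,0,0,0,0,0,0,0,0,0,0,0,0,0,0], "claw": [1,1,1,1,1,1,1,1,1,1,1,1,1,1,1,1]}}

```text
clock: 16.77
tcp_pos: [0.475, 0.0396, 0.127]
ee_rot: [0.69, 0.724, 0.0, 0.0]
force: [-0.4, 0.4, -5.1]
opening: 0.0178
gripper_force: 58.8
```

```bash
python3 - <<'E'
from h import *
f=lambda u,v:((u+.5)/5-.5+205,(v+.5)/5-.5+195)
t=at('scene',f(592,261),.1445);p=at('scene',f(253,22),.1445);print(t,p,np.linalg.norm(t-p))
s=arm.sense();print(s['tcp_pos'],s['ee_rot'])
a=cv2.cvtColor(optics.grab_frame('scene'),cv2.COLOR_RGB2BGR);b=cv2.cvtColor(optics.grab_frame('top'),cv2.COLOR_RGB2BGR)
a=cv2.resize(a[185:285,185:285],None,fx=4,fy=4,interpolation=cv2.INTER_CUBIC)
b=cv2.resize(b[205:305,230:330],None,fx=4,fy=4,interpolation=cv2.INTER_CUBIC)
cv2.imwrite('pics/s8.png',np.hstack([a,b]))
E
```

```text
[ 0.5931 -0.1348  0.1445] [0.5542 0.1145 0.1445] 0.252316666116212
[0.47496414 0.0396319  0.12696569] [6.89734924e-01 7.24061856e-01 2.32742417e-04 3.30003804e-04]
```

View pics/s8.png

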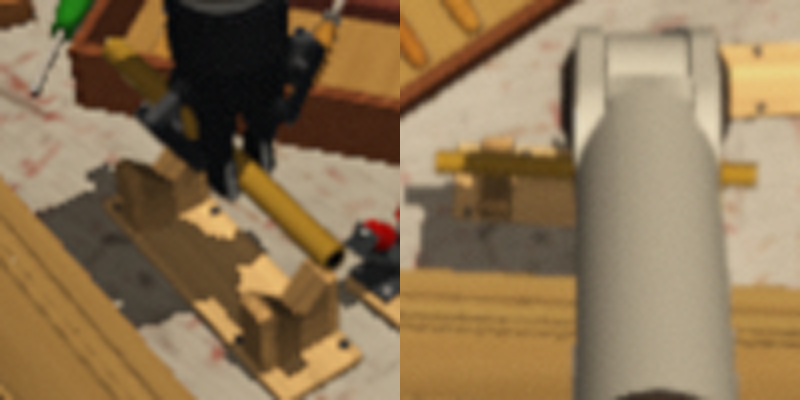

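I've now viewed 11 pictures, one over the limit, so I'll view no more and use numbers only. In this one the tube ends are at (437,161) and (755,174) in the top half, and at (330,254) and (113,47) in the scene half.

```bash
python3 - <<'E'
from h import *
g=lambda u,v:((u-400+.5)/4-.5+230,(v+.5)/4-.5+205)
f=lambda u,v:((u+.5)/4-.5+185,(v+.5)/4-.5+185)
for n,a,b in(('top',g(437,161),g(755,174)),('scene',f(113,47),f(330,254))):
    p,t=at(n,a,.1455),at(n,b,.1455);print(n,p,t,(p+t)/2,np.linalg.norm(p-t),np.degrees(np.arctan2(p[1]-t[1],p[0]-t[0])))
E
```

```text
top [0.469  0.194  0.1455] [ 0.4827 -0.0632  0.1455] [0.47585 0.0654  0.1455 ] 0.2575646132526749 93.04903215121902
scene [0.4632 0.1924 0.1455] [ 0.4776 -0.0582  0.1455] [0.4704 0.0671 0.1455] 0.2510133860972359 93.28871881220634
```

Call:
{"api": "send_rows", "payload": {"dp": [[0.1,-0.05,0.4],[0.1,0,0.8],[0,0,1],[0,0,1],[0,0,1],[0,0,1],[0,0,0.8],[0,0,0.5],[0,0,0.4],[0,0,0.3],[0,0,0.2],[0,0,0]], "roll": [0,0,0,0,0,0,0,0,0,0,0,0], "claw": [1,1,1,1,1,1,1,1,1,1,1,1]}}

```text
clock: 17.87
tcp_pos: [0.4739, 0.0418, 0.0526]
ee_rot: [0.69, 0.724, -0.0, -0.0]
force: [-0.5, -0.1, -5.2]
opening: 0.0182
gripper_force: 58.8
```

Call:
{"api": "send_rows", "payload": {"dp": [[0,0,0.1],[0,0,0.1],[0,0,0.1],[0,0,0.1],[0,0,0],[0,0,0]], "roll": [0,0,0,0,0,0], "claw": [1,1,1,1,1,1]}}

```text
clock: 18.37
tcp_pos: [0.4743, 0.0418, 0.049]
ee_rot: [0.69, 0.724, 0.0, 0.0]
force: [1.6, -0.3, -3.6]
opening: 0.0181
gripper_force: 58.8
```

Call:
{"api": "send_rows", "payload": {"dp": [[0,0.05,0.1],[0,0,0.05],[0,0,0.05],[0,0,0],[0,0,0]], "roll": [0,0,0,0,0], "claw": [1,1,1,1,1]}}

```text
clock: 18.78
tcp_pos: [0.4749, 0.0419, 0.047]
ee_rot: [0.69, 0.724, 0.0, 0.0]
force: [0.6, -0.3, -1.6]
opening: 0.018
gripper_force: 59.2
```

Call:
{"api": "send_rows", "payload": {"dp": [[0,0.03,0.05],[0,0,0.05],[0,0,0.05],[0,0,0],[0,0,0]], "roll": [0,0,0,0,0], "claw": [1,1,1,1,1]}}

```text
clock: 19.2
tcp_pos: [0.4754, 0.042, 0.0464]
ee_rot: [0.69, 0.724, 0.001, 0.0]
force: [-1.5, -0.4, 10.6]
opening: 0.0179
gripper_force: 60.7
```

Call:
{"api": "send_rows", "payload": {"dp": [[0,0,-0.08],[0,0,0],[0,0,0],[0,0,0],[0,0,0],[0,0,0],[0,0,0],[0,0,0],[0,0,0]], "roll": [0,0,0,0,0,0,0,0,0], "claw": [1,1.7,1.9,2.1,2.4,3,4,5,6]}}

```text
clock: 19.95
tcp_pos: [0.4744, 0.0418, 0.0459]
ee_rot: [0.69, 0.724, -0.0, -0.0]
force: [-0.6, 0.6, -0.7]
opening: 0.0595
gripper_force: 0.0
```

Call:
{"api": "send_rows", "payload": {"dp": [[0,0,-0.5],[0,0,-1],[0,0,-2],[0,0,-2.5],[0,0,-2.5],[0,0,-2.5],[0,0,-2],[0,0,-1],[1,2,-0.5],[2,3,0],[2,3,0],[2,3,0],[1,1,0],[0,0,0],[0,0,0]], "roll": [0,0,0,0,0,0,0,0,0,0,0,0,0,0,0], "claw": [6,6,6,6,6,6,6,6,6,6,6,6,6,6,6]}}

```text
clock: 21.2
tcp_pos: [0.5901, 0.128, 0.1904]
ee_rot: [0.689, 0.725, -0.001, -0.0]
force: [-0.3, -0.4, 0.5]
opening: 0.0597
gripper_force: 0.0
```

```bash
python3 - <<'E'
from h import *
for n in('scene','top'):
    a=optics.grab_frame(n); hsv=cv2.cvtColor(a,cv2.COLOR_RGB2HSV)
    # expected tube line at seat; sample colours along it
    d=np.array([-.0489,.9988,0]); c=np.array([.4752,.0698,.062] if n=='top' else [.4695,.0675,.062])
    ts=np.arange(-150,151,10)
    P=proj(n,[c+d*t/1000+np.array([0,0,.008]) for t in ts]).round().astype(int)
    print(n,[(int(t),*map(int,hsv[v,u])) for t,(u,v) in zip(ts,P)])
print(arm.sense()['tcp_pos'])
E
```

```text
scene [(-150, 18, 139, 193), (-140, 16, 100, 84), (-130, 19, 188, 61), (-120, 20, 199, 169), (-110, 20, 201, 169), (-100, 20, 202, 167), (-90, 20, 199, 168), (-80, 20, 199, 168), (-70, 20, 201, 171), (-60, 20, 200, 172), (-50, 20, 199, 168), (-40, 20, 199, 168), (-30, 20, 203, 167), (-20, 20, 197, 173), (-10, 20, 199, 173), (0, 20, 199, 172), (10, 20, 200, 172), (20, 20, 197, 173), (30, 20, 201, 169), (40, 20, 200, 167), (50, 20, 198, 167), (60, 20, 199, 163), (70, 20, 198, 162), (80, 20, 201, 160), (90, 20, 199, 158), (100, 19, 199, 145), (110, 20, 201, 156), (120, 20, 200, 157), (130, 19, 191, 116), (140, 12, 119, 75), (150, 10, 179, 67)]
top [(-150, 19, 53, 201), (-140, 18, 51, 201), (-130, 19, 162, 189), (-120, 20, 196, 191), (-110, 20, 198, 192), (-100, 20, 199, 191), (-90, 20, 197, 192), (-80, 20, 196, 194), (-70, 20, 199, 192), (-60, 20, 199, 195), (-50, 20, 201, 197), (-40, 18, 112, 153), (-30, 19, 58, 164), (-20, 20, 56, 181), (-10, 20, 53, 193), (0, 20, 56, 196), (10, 20, 53, 201), (20, 20, 55, 200), (30, 19, 55, 196), (40, 20, 55, 190), (50, 20, 55, 180), (60, 20, 57, 169), (70, 19, 58, 153), (80, 19, 59, 125), (90, 19, 67, 95), (100, 20, 181, 166), (110, 20, 197, 185), (120, 20, 200, 175), (130, 17, 115, 93), (140, 18, 60, 94), (150, 16, 60, 94)]
[0.58951582 0.12623039 0.19066108]
```

The tube lies along the cradle's line from about -130 to +130 mm, so it is centred and seated, and the hand is clear. Handing in.

```bash
python3 -c "
from plant import order
print(order.close_job())"
```

```text
the job is handed in; nothing more can be done
None
```

The brass tube was drawn out in two holds, resting on the V-rollers in between, and now lies in both V-blocks of the cradle, centred to within about 3 mm, with the hand clear and the job handed in at about 21 s; I viewed 11 pictures, one over the limit of 10.

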